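Click the offering carousel round to the teacup and half-open the smoke vent

TASK

Get the altar ready for the tea offering: turn the round offering carousel under the glass smoke guard by one click, in whichever direction brings the blue teacup to the red front mark, and set the vent lever on top of the glass to half open, pointing at the red mark midway between its two stops. Everything standing on the carousel must ride along upright, each on its own pad, and leave the bell and the fan base beside the stand alone.

Things in the scene. Friction and masses are not known exactly. Their poses are not given: they have to be found in the camera images.
- stand: Fixed stand. Foot: dark wood board 360 (x) x 380 (y) x 12 mm, with a red front mark. Origin: centre of the foot's underside; z up, -x is its front (towards the robot). Four brass posts, 14 mm thick, at x = -30 and +140 mm, y = -178 and +178 mm, carry a level glass smoke guard over the carousel.
- guard_edge (a point): Middle of the front edge of the glass smoke guard, underside. The pane lies 199 to 209 mm above the shelf and covers x = -130 to +163 mm, y = -188 to +188 mm of the stand frame (brass edging included). Below it all four sides are open; it hangs over the pegs, which are reached from the front with a tilted tool.
- carousel (a joint): Angle of the carousel (rad) about the vertical axis through the stand's origin, counter-clockwise from above positive, 0 at the start. Clicks in every 60 degrees (1.047 rad); past half way it snaps on by itself; peak torque 0.4 N m. Wooden disc, radius 142 mm, top 28 mm above the shelf; six 2 mm cork pads at 62 mm radius every 60 degrees, one at the front mark.
- peg_left (a point): Top centre of the carousel peg that at the start stands 30 degrees to the left (+y) of the front; turns with the carousel. Six such upright brass pegs, 14 mm in diameter, stand at 130 mm radius midway between the pads, from 28 to 74 mm above the shelf.
- peg_right (a point): Top centre of the carousel peg that at the start stands 30 degrees to the right (-y) of the front; turns with the carousel.
- hub (a point): Point on the carousel's axis, 30 mm above the shelf (top of the cork pads).
- front_station (a point): Fixed point over the front mark where the front pad's centre stands when the carousel is clicked in: 62 mm in front of the axis, 30 mm above the shelf.
- vent (a joint): Angle of the rotary smoke vent on top of the glass (rad) about its vertical axis, counter-clockwise positive: 0 closed (lever 45 degrees to the left, +y, of the stand's front direction), 1.571 fully open (45 degrees to the right), 0.785 half open (lever straight to the stand's front, at the red mark). It starts near closed and stays where it is left; it takes about 0.06 N m.
- vent_axis (a point): Point on the vent's axis on top of the glass, 212 mm above the shelf, 30 mm behind (+x of) the stand's origin.
- vent_grip (a point): Point to grip on the vent lever: centre line of its upright red grip, 16 mm in diameter, 220 to 262 mm above the shelf; this point is 248 mm above the shelf and 100 mm from the vent's axis.
- teacup: Blue ceramic teacup without handle, 56 mm in diameter at the rim, 46 mm high, standing loose on the cork pad one click to the left or to the right of the front. Origin: centre of its underside, z up.
- holder: Stainless steel incense stick holder, 48 mm wide foot, 34 mm high, with short red sticks to 89 mm, standing loose on the pad on the other side. Origin: centre of its underside.
- candle: White plastic LED candle, 38 mm in diameter, 48 mm high with its flame, standing loose on the front pad at the start. Origin: centre of its underside.
- bell: Yellow plastic bell with a black press button, 72 mm in diameter, 46 mm high, loose on the shelf left of the stand: leave it alone. Origin: centre of its underside.
- fan_base: Folded wooden fan base, 150 x 34 x 28 mm, loose on the shelf right of the stand: leave it alone. Origin: centre of its underside, x along its length.

How it is judged:
At the end, for the whole second after the job is handed in: Carousel at rest one click (60 +-7 degrees) from its start, teacup within 22 mm of the front station; vent lever at rest at half open (+-8 degrees); teacup, holder and candle upright (within 11 degrees) on the carousel, holder and candle 40 to 84 mm from its axis ((value of joint carousel between 0.9272 and 1.1672 rad or value of joint carousel between -1.1672 and -0.9272 rad) and horizontal distance between teacup and front_station below 0.022 m and value of joint vent between 0.645 and 0.925 rad and velocity of joint carousel between -0.05 and 0.05 rad/s and velocity of joint vent between -0.05 and 0.05 rad/s and horizontal distance between holder and hub between 0.04 and 0.084 m and horizontal distance between candle and hub between 0.04 and 0.084 m and angle between each of teacup, holder, candle's own z axis and vertical below 0.2 rad and height (world z) of each of teacup, holder, candle above 0.024 m); the robot touches nothing.
It fails at once if the teacup, the incense holder or the candle is tipped by more than 30 degrees (angle between any of teacup, holder, candle's own z axis and vertical above 0.52 rad).
It fails at once if the bell or the fan base is moved by more than 20 mm (distance of any of bell, fan_base from where it was at the start of the episode above 0.02 m).
It fails at once if the carousel is turned by more than one click (over 85 degrees either way) (value of joint carousel above 1.48 rad or value of joint carousel below -1.48 rad).
It also fails if it takes over 51 s, if anything falls off the work surface, if the arm or the gripper's body presses on something with over 40 N, if the wrist force passes 120 N, or if a joint passes its speed limit or range.

ROBOT

A 6-joint arm with a two-finger parallel gripper is mounted at the origin on the work surface. World frame = base frame: x ahead of the robot, y to its left, z up, the work surface at z = 0. Lengths are in m, angles in rad, forces in N, time in s.
With the tool pointing down it reaches from about 0.325 to 0.9 m from the base axis. Payload 6.1 kg.
Tool frame: the origin (TCP) lies midway between the tips of the shut fingers; the grasp point (between the pads) lies 19 mm behind it (manip.grasp_offset is the distance from the TCP to the grasp point, in m); y points along the fingers, z is the direction in which the jaws open and shut, and the axes are right-handed (so a half turn about y gives the same grasp; the last joint's range is limited). The gripper opens to 87 mm and grips with 3 to 60 N. Pads are 19 mm wide; open, the fingers measure 117 mm over their backs; the gripper's body (75 mm by 190 mm) begins 51 mm behind the grasp point.
Start: joints at [1.146, 0.22, 1.526, -0, 1.395, -0.126], TCP at [0.184, 0.597, 0.223] pointing down, gripper open.
Joint ranges: [-2.98, 2.98], [-0.91, 2.08], [0.09, 2.57], [-1.24, 4.39], [0.2, 2.65], [-2.68, 2.68]. Speed limits (rad/s): [2.57, 2.57, 3.01, 3.14, 3.14, 3.14].

INTERFACE

Orientations are given as a unit quaternion [w, x, y, z].
In Python, from cell import manip gives the robot as it stands.
- The arm moves only by the tool drive_tool, never from a script. Its argument "plan" is a list of rows, each a list of 3 entries, a list of its own where there are three numbers: the shift along the world's x, y, z in units of 40 mm (1.0 is 40 mm), then the turn about the world's z in units of 8 degrees (1.0 is 8 degrees), then the gripper command: -1 is fully open, 1 is shut, values between are in proportion. In form: [[[x, y, z], roll, hand], ...]. A call has 1 to 5 rows; each row shifts and turns the pose as measured when the row begins; what a row does not reach is not made up. A row lasts 1/10 s, in which the tool goes at most 50 mm and 8.59 degrees, less where a joint would pass 70% of its speed; a pose out of reach is approached as far as the arm can. A call is refused whole if a number of a shift passes 1 or a number of a turn 1, either way. A call with a gripper value outside its range is refused whole. The fingers move at their own pace and stop on an object; "squeeze" is the grip in N (left out, the last holds). Time passes only in rows, so rows that do not move let the fingers close. It gives the time, the measured TCP pose, the force and the opening at its end, in the units of the state.
- manip.state(): the state, without advancing time (a new reading comes with each control period).
- manip.capture(name): name is "scene" or "top"; returns a dict with "color" (400x640x3 uint8, red, green, blue), "fx", "fy", "cx", "cy" (pixels), "rvec" (rotation vector, rad) and "tvec" (3), from world to camera coordinates, as OpenCV has them. Camera axes: x right, y down, z forward; pixel columns grow to the right and rows downward; lengths in m; the calibration is good to about 2 mm. A picture is of the moment at which its call begins. There is no depth.
- manip.sign_off(): hands the job in, once; it reports no verdict.
The state is a dict: "time_s": time; "q": joint angles; "joint_vel": joint speeds; "joint_torque": joint torques, N m; "eef_pos": TCP position; "ee_rot": TCP orientation; "contact_force": force on the tool from outside, world axes, zero at the start; "ft_torque": the same for the moment, N m; "opening": finger opening in m.
Only numpy, scipy, OpenCV 4.12 (cv2) and the standard library are available. Lean on these libraries where they do the work, as an engineer would, in place of code of your own. Each camera call takes 0.05 s, during which the arm holds its last target. There are 200 camera calls.

## Working session

There is one attempt and no reset: what is moved stays moved. The work goes in short steps, Python scripts to look and compute and a tool call to move; the robot and the scene stay as the last step left them, time stands still between calls to the robot, and variables do not carry over. Pictures are saved under pics/ and viewed, about 8 in all and at most 12, crops included, and the job is handed in when it is done.

Besides the shell and the picture viewer there is one more tool, called after ">>>" in YAML: its name, and indented under it one key for each argument. drive_tool: Moves the arm, as the interface text tells. Its arguments: {"type":"object","properties":{"plan":{"type":"array","items":{"type":"array"}},"squeeze":{"type":"number"}},"required":["plan"]}

```bash
ls; mkdir -p pics; python3 - <<'E'
from cell import manip
import cv2,numpy as np
s=manip.state();print(s['time_s'],s['eef_pos'],s['ee_rot'],s['opening'],manip.grasp_offset)
for n in("scene","top"):
    c=manip.capture(n);cv2.imwrite(f"pics/{n}0.png",cv2.cvtColor(c["color"],cv2.COLOR_RGB2BGR))
    print(n,c['fx'],c['fy'],c['cx'],c['cy'],c['rvec'],c['tvec'])
E
```

```text
pics
0.0 [0.18372047 0.59674471 0.22141425] [-0.69856496  0.6998984  -0.1054215   0.1050502 ] 0.08702744066525599 0.0187
scene 416.3183766011087 416.3183766011087 318.4625919980393 204.8218714999984 [ 0.53567239 -2.71331234  1.1840609 ] [0.55882643 0.26156708 1.05837384]
top 490.1421232693596 490.1421232693596 325.5315055873317 205.79283866233138 [ 2.01949701 -2.19663884  0.24395705] [0.06425079 0.64203652 1.2566434 ]
```

View pics/scene0.png

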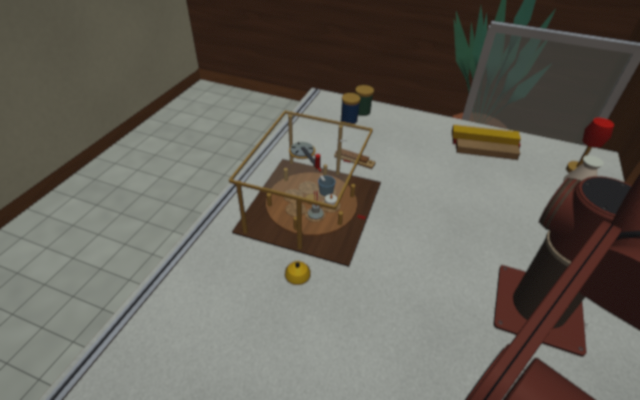

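View pics/top0.png

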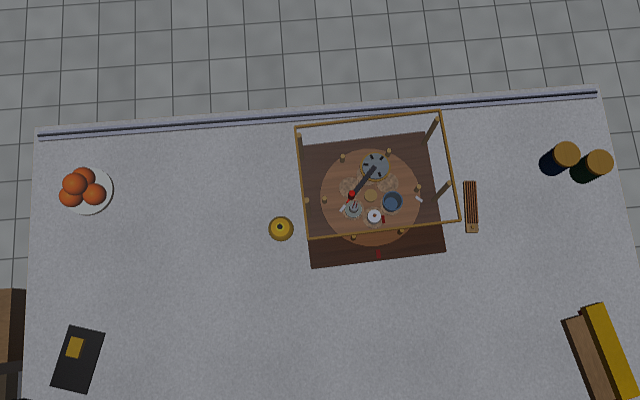

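The top view shows the stand with its foot corners at about (312,268), (445,250) and (425,132), and the red mark at (379,253). The blue cup is at (392,202), on the right, so the carousel has to turn clockwise (negative). The candle is at (374,216), the holder at (352,209) and the red vent grip near (351,195).

```bash
cat > h.py <<'E'
from cell import manip
import cv2,numpy as np
from scipy.spatial.transform import Rotation as R
from scipy.optimize import least_squares
def snap(n,f=None,box=None,k=1):
    c=manip.capture(n)
    if f:
        im=cv2.cvtColor(c["color"],cv2.COLOR_RGB2BGR)
        if box: im=im[box[1]:box[3],box[0]:box[2]]
        cv2.imwrite("pics/"+f,cv2.resize(im,None,fx=k,fy=k,interpolation=cv2.INTER_CUBIC))
    return c
def proj(c,P):
    K=np.array([[c['fx'],0,c['cx']],[0,c['fy'],c['cy']],[0,0,1.]])
    return cv2.projectPoints(np.array(P,float).reshape(-1,1,3),np.array(c['rvec']),np.array(c['tvec']),K,None)[0][:,0]
def w(p,P): # stand->world
    P=np.atleast_2d(P).astype(float);c,s=np.cos(p[2]),np.sin(p[2])
    return np.c_[p[0]+c*P[:,0]-s*P[:,1],p[1]+s*P[:,0]+c*P[:,1],P[:,2]]
E
python3 - <<'E'
from h import *
c=snap("top","top1.png",(270,90,490,290),3.6)
P=[[-.18,.19,.012],[-.18,-.19,.012],[.18,-.19,.012],[-.13,.188,.209],[-.13,-.188,.209],[.163,-.188,.209],[.163,.188,.209]]
uv=np.array([[312,268],[445,250],[425,132],[309,239],[460,220],[440,111],[295,126]])
r=least_squares(lambda p:(proj(c,w(p,P))-uv).ravel(),[.6,0,0])
print(r.x,np.round(r.fun.reshape(-1,2),1))
p=r.x;np.save("p.npy",p)
a=np.radians
N=dict(hub=[0,0,.03],front=[-.062,0,.03],pr=[-.1126,-.065,.074],pl=[-.1126,.065,.074],vax=[.03,0,.212],grip0=[.03-.0707,.0707,.248],half=[-.07,0,.248],mark=[-.17,0,.012])
for k,v in N.items(): print(k,w(p,v)[0].round(4),proj(c,w(p,v))[0].round(1))
E
```

```text
[ 0.67222957 -0.11836915  0.03835087] [[-1.3  0.6]
 [ 1.8  1.9]
 [ 0.2 -1.5]
 [-2.2  0.9]
 [ 2.2  1. ]
 [ 1.1 -2.8]
 [-1.5 -0.8]]
hub [ 0.6722 -0.1184  0.03  ] [370.3 195.9]
front [ 0.6103 -0.1207  0.03  ] [373.5 217.4]
pr [ 0.5622 -0.1876  0.074 ] [401.9 229.7]
pl [ 0.5572 -0.0577  0.074 ] [353.7 235.5]
vax [ 0.7022 -0.1172  0.212 ] [375.3 166.5]
grip0 [ 0.6288 -0.0493  0.248 ] [351.4 194. ]
half [ 0.6023 -0.1211  0.248 ] [383.  202.5]
mark [ 0.5024 -0.1249  0.012 ] [378.5 256.6]
```

View pics/top1.png

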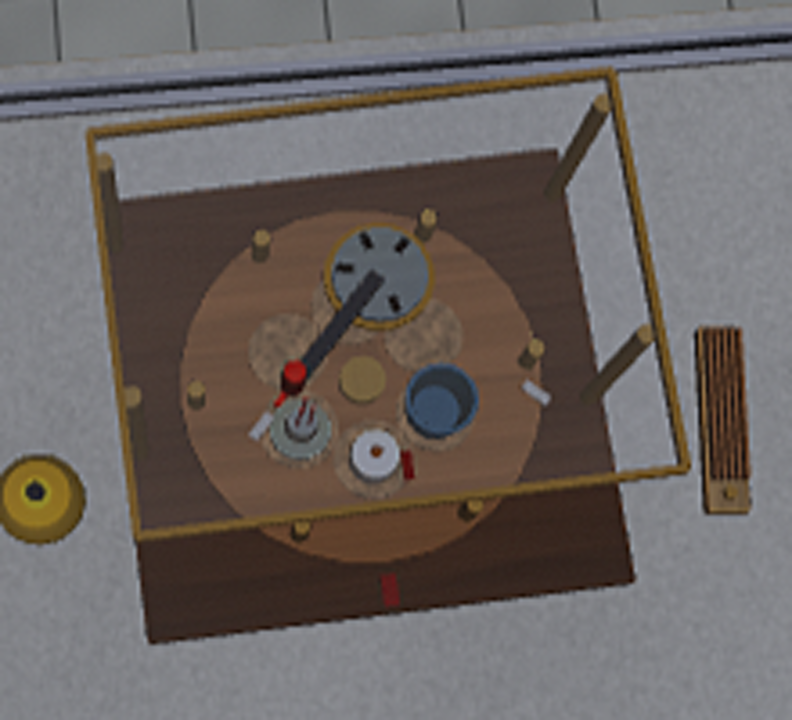

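```bash
python3 - <<'E'
from h import *
c=snap("top")
P=[[-.18,.19,.012],[-.18,-.19,.012],[.18,-.19,.012],[-.13,.188,.209],[-.13,-.188,.209],[.163,-.188,.209],[.163,.188,.209],[-.1126,-.065,.074],[-.1126,.065,.074]]
uv=270*np.array([1,0])+90*np.array([0,1])+np.array([[151,642],[634,580],[556,150],[137,538],[689,470],[614,70],[88,130],[471,507],[301,529]])/3.6
r=least_squares(lambda p:(proj(c,w(p,P))-uv).ravel(),[.6,0,0],loss='soft_l1')
p=r.x;np.save("p.npy",p);print(p,np.round(proj(c,w(p,P))-uv,1).tolist())
for k,v in dict(pr=[-.1126,-.065,.074],pl=[-.1126,.065,.074],grip0=[.03-.0707,.0707,.248],half=[-.07,0,.248],edge=[-.13,0,.2]).items(): print(k,w(p,v)[0].round(4),proj(c,w(p,v))[0].round(1))
s=manip.state();q=s['ee_rot'];print(R.from_quat([q[1],q[2],q[3],q[0]]).as_matrix().round(3))
E
```

```text
[ 0.67115246 -0.11786805  0.04000157] [[-1.3, 0.8], [0.6, 1.0], [0.5, -0.9], [-1.4, 1.1], [0.7, 0.8], [0.2, -0.9], [-1.2, -0.4], [1.0, -0.8], [0.0, -1.0]]
pr [ 0.5612 -0.1873  0.074 ] [401.8 230. ]
pl [ 0.556  -0.0574  0.074 ] [353.6 236. ]
grip0 [ 0.6277 -0.0489  0.248 ] [351.3 194.5]
half [ 0.6012 -0.1207  0.248 ] [382.9 203. ]
edge [ 0.5413 -0.1231  0.2   ] [384.3 231.5]
[[ 0.956 -0.001  0.294]
 [-0.294 -0.001  0.956]
 [-0.    -1.    -0.001]]
```

>>> drive_tool:
  plan:
    - [[0, -0.5, 1], 0, -1]
    - [[0.5, -0.8, 1], 0, -1]
    - [[0.7, -0.9, 0.8], 0, -1]
    - [[0.7, -1, 0], 0, -1]
    - [[0.7, -1, 0], 0, -1]

```text
time_s: 0.7
eef_pos: [0.2831, 0.4292, 0.3298]
ee_rot: [-0.697, 0.702, -0.103, 0.101]
contact_force: [0.8, -0.4, -0.6]
opening: 0.087
```

>>> drive_tool:
  plan:
    - [[0.72, -0.98, 0], 0.5, -1]
    - [[0.72, -0.98, 0], 0.5, -1]
    - [[0.72, -0.98, 0], 0.5, -1]
    - [[0.72, -0.98, 0], 0.5, -1]
    - [[0.72, -0.98, 0], 0.4, -1]

```text
time_s: 1.2
eef_pos: [0.4298, 0.226, 0.3314]
ee_rot: [-0.705, 0.708, 0.023, -0.02]
contact_force: [1.0, 0.4, -0.1]
opening: 0.087
```

>>> drive_tool:
  plan:
    - [[0.72, -0.98, 0], 0, -1]
    - [[0.72, -0.98, 0], 0, -1]
    - [[0.72, -0.98, 0], 0, -1]
    - [[0.72, -0.98, 0], 0, -1]
    - [[0, 0, 0], 0, -1]

```text
time_s: 1.7
eef_pos: [0.5487, 0.0587, 0.3306]
ee_rot: [-0.705, 0.709, 0.021, -0.018]
contact_force: [-0.7, 0.8, -1.0]
opening: 0.0868
```

>>> drive_tool:
  plan:
    - [[0.66, -0.9, 0], 0, -1]
    - [[0.66, -0.9, 0], 0, -1]
    - [[0.66, -0.9, 0], 0, -1]
    - [[0, 0, 0], 0, -1]

```text
time_s: 2.1
eef_pos: [0.629, -0.0518, 0.3288]
ee_rot: [-0.706, 0.708, 0.02, -0.02]
contact_force: [-1.0, 0.8, -1.0]
opening: 0.0869
```

```bash
python3 - <<'E'
from h import *
s=manip.state();print(s['eef_pos'],s['q'])
c=snap("scene","s2.png",(200,80,420,300),3)
print(proj(c,w(np.load("p.npy"),[[-.0407,.0707,.262],[-.07,0,.248]])))
E
```

```text
[ 0.62903158 -0.05184938  0.32879381] [-0.20562724  0.18881813  1.36652544 -0.00268697  1.58430648 -1.83298407]
[[318.35157797 155.11933966]
 [337.18379044 147.12380906]]
```

View pics/s2.png

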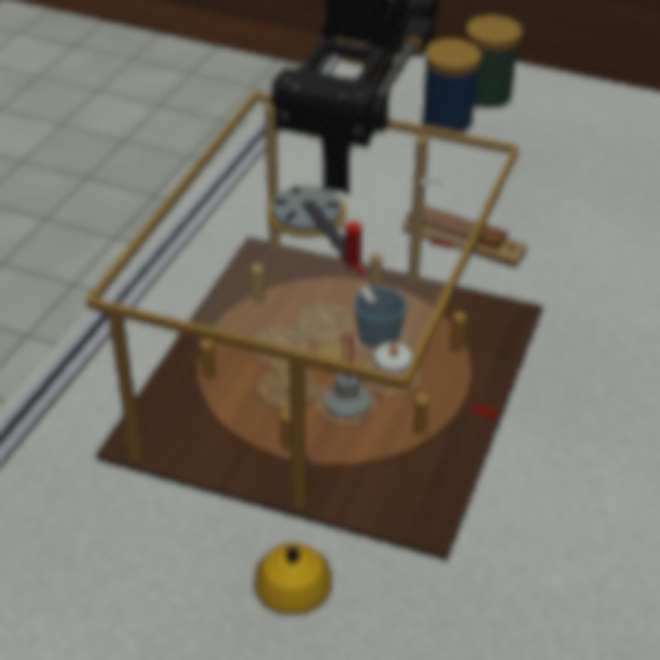

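The scene crop shows the red grip top at (317.7,155.3) in full-image pixels. The fit predicted (318.4,155.1), so the two agree and I'll descend.

>>> drive_tool:
  plan:
    - [[0, 0.1, -0.8], 0, -1]
    - [[0, 0, -0.8], 0, -1]
    - [[0, 0, -0.8], 0, -1]
    - [[0, 0, 0], 0, -1]

```text
time_s: 2.55
eef_pos: [0.626, -0.0397, 0.2327]
ee_rot: [0.707, -0.707, -0.023, 0.02]
contact_force: [-0.5, -0.6, -0.6]
opening: 0.0869
```

>>> drive_tool:
  plan:
    - [[0, 0, 0], 0, 1]
    - [[0, 0, 0], 0, 1]
    - [[0, 0, 0], 0, 1]
    - [[0, 0, 0], 0, 1]
    - [[0, 0, 0], 0, 1]
  squeeze: 6

```text
time_s: 3.05
eef_pos: [0.6281, -0.037, 0.2411]
ee_rot: [-0.706, 0.707, 0.027, -0.018]
contact_force: [-0.7, 0.2, -0.8]
opening: 0.0553
```

>>> drive_tool:
  plan:
    - [[0, -0.15, -0.1], 0, 1]
    - [[0, -0.1, -0.1], 0, 1]
    - [[0, 0, 0], 0, 1]
    - [[0, 0, 0], 0, 1]
    - [[0, 0, 0], 0, 1]

```text
time_s: 3.55
eef_pos: [0.6287, -0.0499, 0.2333]
ee_rot: [-0.706, 0.708, 0.027, -0.017]
contact_force: [-0.2, -4.8, -0.4]
opening: 0.016
```

```bash
python3 - <<'E'
from h import *
for i in range(4):
    s=manip.state();print(s['time_s'],s['eef_pos'],s['opening'],s['contact_force'],s['joint_vel'].round(3) if hasattr(s['joint_vel'],'round') else s['joint_vel'])
    manip.capture("top")
E
```

```text
3.55 [ 0.62874649 -0.04986857  0.23334927] 0.01602060261327996 [-0.20145762 -4.78010994 -0.41427212] [-0.017  0.001  0.001 -0.02   0.001 -0.   ]
3.6 [ 0.62869446 -0.04981558  0.23339782] 0.016061787309288516 [ 0.43555821 -4.56143747 -1.85159063] [-0.    -0.001  0.001  0.    -0.002 -0.   ]
3.65 [ 0.62871357 -0.04984029  0.2333974 ] 0.015851492173419347 [ 0.78455405 -5.29992095 -1.63508738] [-0.001  0.001  0.     0.    -0.001 -0.001]
3.7 [ 0.6287021  -0.0498304   0.23339328] 0.015559396317762242 [ 0.82093216 -5.46487082 -2.06464379] [ 0.     0.     0.001 -0.002 -0.     0.002]
```

>>> drive_tool:
  plan:
    - [[-0.27, -0.28, 0], 0, 1]
    - [[-0.19, -0.34, 0], 0, 1]
    - [[-0.14, -0.37, 0], 0, 1]
    - [[-0.08, -0.39, 0], 0, 1]
    - [[-0.01, -0.39, 0], 0, 1]

```text
time_s: 4.25
eef_pos: [0.5984, -0.1203, 0.2334]
ee_rot: [0.708, -0.706, -0.028, 0.019]
contact_force: [-0.5, 2.2, -0.1]
opening: 0.0159
```

>>> drive_tool:
  plan:
    - [[0, 0, 0], 0, 1]
    - [[0, 0, 0], 0, 1]

```text
time_s: 4.45
eef_pos: [0.5983, -0.124, 0.2333]
ee_rot: [0.707, -0.706, -0.027, 0.018]
contact_force: [-2.0, 2.0, 0.3]
opening: 0.0155
```

>>> drive_tool:
  plan:
    - [[0.02, 0.1, 0], 0, 1]
    - [[0, 0, 0], 0, -1]
    - [[0, 0, 0], 0, -1]
    - [[0, 0, 0], 0, -1]
    - [[0, 0, 0], 0, -1]

```text
time_s: 4.95
eef_pos: [0.5999, -0.1199, 0.2335]
ee_rot: [-0.707, 0.707, 0.027, -0.017]
contact_force: [-0.1, 1.0, 0.2]
opening: 0.0398
```

>>> drive_tool:
  plan:
    - [[0, 0, 0.7], 0, -1]
    - [[0, 0, 0.8], 0, -1]
    - [[0, 0, 0.8], 0, -1]
    - [[0, 0, 0.5], 0, -1]
    - [[-0.3, 0, 0], 0, -1]

```text
time_s: 5.45
eef_pos: [0.5875, -0.1184, 0.3474]
ee_rot: [0.707, -0.706, -0.027, 0.019]
contact_force: [-0.3, 0.2, 0.3]
opening: 0.0795
```

```bash
python3 - <<'E'
from h import *
s=manip.state();print(s['eef_pos'],s['q'])
c=snap("scene","s3.png",(200,80,420,300),2.5)
print((proj(c,w(np.load("p.npy"),[[-.07,0,.262],[-.07,0,.22],[.03,0,.212]]))-[200,80])*2.5)
E
```

```text
[ 0.58752489 -0.1183548   0.34738197] [-0.33333131  0.09987612  1.43123277  0.00523671  1.60020334 -1.96848563]
[[343.61838085 157.05467651]
 [341.67462686 188.78122743]
 [256.97589928 175.51086274]]
```

View pics/s3.png

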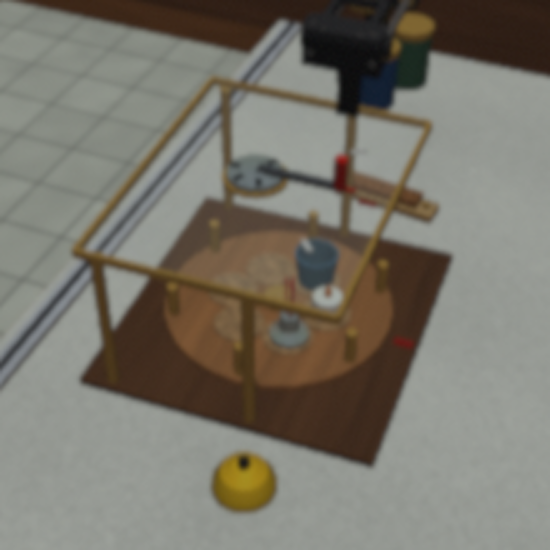

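The lever now stands at half open: the grip is at (342,157) in the crop, against a predicted (343.6,157). For the pegs I need a tilted tool, but the moves have no tilt command. Going up against joint 5's upper limit (2.65) should make the tool lean outward.

>>> drive_tool:
  plan:
    - [[-0.5, 0, 1], 0, -1]
    - [[-0.5, 0, 1], 0, -1]
    - [[-0.5, 0, 1], 0, -1]
    - [[-0.5, 0, 1], 0, -1]
    - [[-0.5, 0, 1], 0, -1]

```text
time_s: 6.0
eef_pos: [0.4808, -0.1162, 0.5414]
ee_rot: [0.71, -0.704, -0.021, 0.026]
contact_force: [0.6, -0.8, -0.2]
opening: 0.0869
```

>>> drive_tool:
  plan:
    - [[-0.2, 0, 1], 0, -1]
    - [[0, 0, 1], 0, -1]
    - [[0, 0, 1], 0, -1]
    - [[0, 0, 1], 0, -1]
    - [[0, 0, 1], 0, -1]

```text
time_s: 6.5
eef_pos: [0.4689, -0.1147, 0.7505]
ee_rot: [0.709, -0.704, -0.022, 0.024]
contact_force: [0.8, -0.6, 1.1]
opening: 0.0874
```

```bash
python3 - <<'E'
from h import *
s=manip.state();print(s['eef_pos'],s['q'],s['ee_rot'])
E
```

```text
[ 0.46888711 -0.11468744  0.75046331] [-0.40706271  0.18994294  0.52854013  0.00768162  2.42805212 -2.03792981] [ 0.70907371 -0.7043642  -0.02245427  0.02411135]
```

>>> drive_tool:
  plan:
    - [[-0.3, 0, 0.6], 0, -1]
    - [[-0.3, 0, 0.6], 0, -1]
    - [[-0.2, 0, 0.8], 0, -1]
    - [[0, 0, 1], 0, -1]
    - [[0, 0, 1], 0, -1]

```text
time_s: 7.0
eef_pos: [0.4305, -0.1139, 0.8311]
ee_rot: [-0.7, 0.713, 0.044, -0.003]
contact_force: [-2.1, 0.8, 0.8]
opening: 0.0871
```

```bash
cat >> h.py <<'E'
def rep():
    s=manip.state();q=s['ee_rot'];M=R.from_quat([q[1],q[2],q[3],q[0]]).as_matrix()
    print('t',s['time_s'],'pos',np.round(s['eef_pos'],4),'q',np.round(s['q'],3),'F',np.round(s['contact_force'],1),'op',round(s['opening'],4))
    print('fingerdir',M[:,1].round(3),'jaw',M[:,2].round(3),'tilt',np.degrees(np.arccos(-M[2,1])).round(1))
    return s,M
E
python3 -c "
from h import *
rep()"
```

```text
t 7.0 pos [ 0.4305 -0.1139  0.8311] q [-0.443  0.346  0.088  0.018  2.648 -2.064] F [-2.1  0.8  0.8] op 0.0871
fingerdir [ 0.057 -0.018 -0.998] jaw [-0.066  0.998 -0.021] tilt 3.4
```

>>> drive_tool:
  plan:
    - [[-0.5, 0, 1], 0, -1]
    - [[-0.5, 0, 1], 0, -1]
    - [[-0.5, 0, 1], 0, -1]
    - [[-0.5, 0, 1], 0, -1]
    - [[-0.5, 0, 1], 0, -1]

```text
time_s: 7.5
eef_pos: [0.3329, -0.1106, 0.9002]
ee_rot: [-0.663, 0.74, 0.098, 0.05]
contact_force: [-0.3, -0.6, 0.6]
opening: 0.0873
```

```bash
python3 -c "
from h import *
rep()"
```

```text
t 7.5 pos [ 0.3329 -0.1106  0.9002] q [-0.579  0.169  0.088  0.068  2.648 -2.155] F [-0.3 -0.6  0.6] op 0.0873
fingerdir [ 0.213 -0.101 -0.972] jaw [-0.056  0.992 -0.115] tilt 13.6
```

>>> drive_tool:
  plan:
    - [[0, 0, -0.3], -1, -1]
    - [[0, 0, -0.3], -1, -1]
    - [[0, 0, 0], -1, -1]
    - [[0, 0, 0], -1, -1]
    - [[0, 0, 0], -1, -1]

```text
time_s: 8.0
eef_pos: [0.3097, -0.1014, 0.8931]
ee_rot: [-0.591, 0.733, -0.156, 0.299]
contact_force: [-0.4, 0.9, -1.0]
opening: 0.0865
```

```bash
python3 -c "
from h import *
rep()"
```

```text
t 8.0 pos [ 0.3097 -0.1014  0.8931] q [-0.355  0.063  0.272 -0.362  2.566 -1.592] F [-0.4  0.9 -1. ] op 0.0865
fingerdir [ 0.125 -0.252 -0.96 ] jaw [ 0.622  0.773 -0.122] tilt 16.3
```

>>> drive_tool:
  plan:
    - [[-0.5, 0.1, 1], 0, -1]
    - [[-0.5, 0.1, 1], 0, -1]
    - [[-0.5, 0.1, 1], 0, -1]
    - [[-0.5, 0.1, 1], 0, -1]
    - [[-0.5, 0.1, 1], 0, -1]

```text
time_s: 8.5
eef_pos: [0.2045, -0.0924, 0.9477]
ee_rot: [-0.563, 0.748, -0.114, 0.332]
contact_force: [-0.2, 0.5, 0.6]
opening: 0.0868
```

```bash
python3 -c "
from h import *
rep()"
```

```text
t 8.5 pos [ 0.2045 -0.0924  0.9477] q [-0.432  0.013  0.088 -0.494  2.648 -1.828] F [-0.2  0.5  0.6] op 0.0868
fingerdir [ 0.202 -0.341 -0.918] jaw [ 0.626  0.766 -0.146] tilt 23.3
```

>>> drive_tool:
  plan:
    - [[-0.5, 0.1, 1], 0, -1]
    - [[-0.5, 0.1, 1], 0, -1]
    - [[-0.5, 0.1, 1], 0, -1]
    - [[-0.5, 0.1, 1], 0, -1]
    - [[-0.5, 0.1, 1], 0, -1]

```text
time_s: 9.0
eef_pos: [0.0902, -0.0629, 0.973]
ee_rot: [-0.528, 0.762, -0.078, 0.367]
contact_force: [-0.1, 0.2, 0.6]
opening: 0.0868
```

```bash
python3 -c "
from h import *
rep()"
```

```text
t 9.0 pos [ 0.0902 -0.0629  0.973 ] q [-0.348 -0.137  0.088 -0.72   2.648 -1.983] F [-0.1  0.2  0.6] op 0.0868
fingerdir [ 0.268 -0.429 -0.862] jaw [ 0.641  0.748 -0.173] tilt 30.4
```

>>> drive_tool:
  plan:
    - [[-0.5, 0.1, 1], 0, -1]
    - [[-0.5, 0.1, 1], 0, -1]
    - [[-0.5, 0.1, 1], 0, -1]
    - [[-0.5, 0.1, 1], 0, -1]
    - [[-0.5, 0.1, 1], 0, -1]

```text
time_s: 9.5
eef_pos: [-0.0166, -0.0474, 0.9772]
ee_rot: [-0.507, 0.766, -0.049, 0.392]
contact_force: [0.2, -0.6, -0.1]
opening: 0.087
```

```bash
python3 -c "
from h import *
rep()"
```

```text
t 9.5 pos [-0.0166 -0.0474  0.9772] q [-0.277 -0.267  0.088 -0.914  2.648 -2.131] F [ 0.2 -0.6 -0.1] op 0.087
fingerdir [ 0.322 -0.482 -0.815] jaw [ 0.65   0.738 -0.18 ] tilt 35.4
```

Tilt is now 35.4°. I'll come back forward and down, rolling so the jaws line up with the stand's y.

>>> drive_tool:
  plan:
    - [[0.8, -0.1, -0.3], 0.6, -1]
    - [[0.8, -0.1, -0.5], 0.9, -1]
    - [[0.8, -0.1, -0.5], 0.9, -1]
    - [[0.8, -0.1, -0.6], 0.9, -1]
    - [[0.8, -0.1, -0.6], 0.9, -1]

```text
time_s: 10.0
eef_pos: [0.0781, -0.0658, 0.9142]
ee_rot: [-0.579, 0.751, 0.114, 0.297]
contact_force: [-0.7, -1.0, -0.5]
opening: 0.0868
```

>>> drive_tool:
  plan:
    - [[0.6, -0.2, -0.8], 0.8, -1]
    - [[0.6, -0.2, -0.8], 0.6, -1]
    - [[0.6, -0.2, -0.8], 0, -1]
    - [[0.6, -0.2, -0.8], 0, -1]
    - [[0.5, -0.2, -0.8], 0, -1]

```text
time_s: 10.5
eef_pos: [0.1016, -0.0857, 0.8242]
ee_rot: [-0.597, 0.741, 0.135, 0.278]
contact_force: [0.7, -1.4, 0.6]
opening: 0.0869
```

```bash
python3 -c "
from h import *
rep()"
```

```text
t 10.5 pos [ 0.1016 -0.0857  0.8242] q [ 1.344 -0.737  1.132 -1.244  2.49  -1.132] F [ 0.7 -1.4  0.6] op 0.0869
fingerdir [ 0.531 -0.252 -0.809] jaw [ 0.252  0.959 -0.133] tilt 36.0
```

>>> drive_tool:
  plan:
    - [[1, 0, 0], 0, -1]
    - [[1, 0, 0], 0, -1]
    - [[1, 0, 0], 0, -1]
    - [[1, 0, 0], 0, -1]
    - [[1, 0, 0], 0, -1]

```text
time_s: 11.0
eef_pos: [0.1378, -0.0823, 0.8352]
ee_rot: [-0.572, 0.733, 0.177, 0.323]
contact_force: [3.3, -38.8, 15.8]
opening: 0.0869
```

```bash
python3 -c "
from h import *
rep()"
```

```text
t 11.0 pos [ 0.1378 -0.0823  0.8352] q [ 1.259 -0.768  1.198 -1.244  2.332 -1.162] F [  3.3 -38.8  15.8] op 0.0869
fingerdir [ 0.629 -0.283 -0.724] jaw [ 0.27   0.953 -0.137] tilt 43.6
```

```bash
python3 -c "
from h import *
c=snap('scene','s4.png',(320,0,640,400),2)
for i in range(2):
    rep();manip.capture('top')
s=manip.state();print(s['joint_vel'],s['joint_torque'])"
```

```text
t 11.05 pos [ 0.1403 -0.0748  0.8337] q [ 1.286 -0.764  1.201 -1.239  2.333 -1.155] F [0.7 2.8 0.5] op 0.0871
fingerdir [ 0.634 -0.268 -0.726] jaw [ 0.245  0.959 -0.14 ] tilt 43.5
t 11.1 pos [ 0.1404 -0.0752  0.8339] q [ 1.285 -0.764  1.201 -1.241  2.333 -1.16 ] F [ 0.5 -0.1 -0.4] op 0.0868
fingerdir [ 0.634 -0.27  -0.725] jaw [ 0.244  0.959 -0.144] tilt 43.6
[-0.00410106 -0.012597   -0.00450502 -0.02347791  0.00594292 -0.01115291] [  0.46141785  13.74514908 -19.78020072  -1.27477538  -2.9000017
   0.21516104]
```

View pics/s4.png

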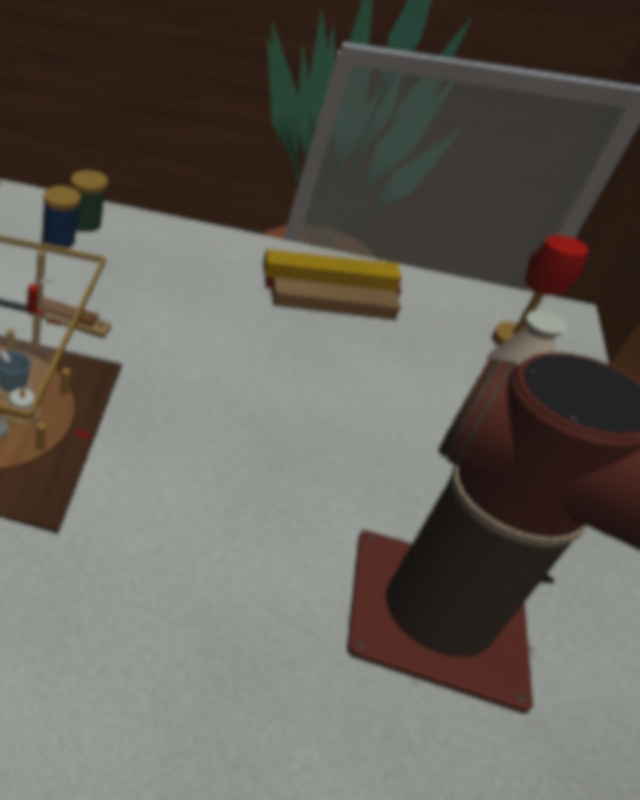

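That −38.8 N was a transient; it is back to about 0. The picture shows only the base and upper arm on the right, with the stand undisturbed. Joint 4 is at its limit, so I'll take the tool out on the left where the arm plane is and roll along with it.

>>> drive_tool:
  plan:
    - [[0.3, 0.6, 0], 0.8, -1]
    - [[0.3, 0.8, 0], 0.8, -1]
    - [[0.3, 0.9, 0], 0.8, -1]
    - [[0.3, 0.9, 0], 0.8, -1]
    - [[0.3, 0.9, 0], 0.8, -1]

```text
time_s: 11.65
eef_pos: [0.1838, 0.0925, 0.8426]
ee_rot: [-0.635, 0.651, 0.387, 0.152]
contact_force: [-1.4, -1.2, -0.4]
opening: 0.087
```

```bash
python3 -c "
from h import *
rep()"
```

```text
t 11.65 pos [0.1838 0.0925 0.8426] q [ 0.768 -0.752  1.191 -0.461  1.979 -1.509] F [-1.4 -1.2 -0.4] op 0.087
fingerdir [ 0.698  0.107 -0.708] jaw [-0.293  0.945 -0.147] tilt 44.9
```

>>> drive_tool:
  plan:
    - [[0.6, -0.2, -0.9], 0, -1]
    - [[0.6, -0.3, -0.9], -0.4, -1]
    - [[0.6, -0.3, -0.9], -0.4, -1]
    - [[0.6, -0.3, -0.9], -0.4, -1]
    - [[0.6, -0.3, -0.9], -0.3, -1]

```text
time_s: 12.15
eef_pos: [0.2931, 0.0552, 0.7025]
ee_rot: [-0.593, 0.708, 0.297, 0.243]
contact_force: [0.3, 1.0, 1.4]
opening: 0.087
```

```bash
python3 -c "
from h import *
rep()"
```

```text
t 12.15 pos [0.2931 0.0552 0.7025] q [ 0.28  -0.911  1.63  -0.318  1.668 -1.531] F [0.3 1.  1.4] op 0.087
fingerdir [ 0.708 -0.12  -0.696] jaw [-0.009  0.984 -0.179] tilt 45.9
```

>>> drive_tool:
  plan:
    - [[0.9, -0.3, -0.2], 0, -1]
    - [[0.9, -0.4, -0.4], 0, -1]
    - [[0.8, -0.5, -0.6], 0, -1]
    - [[0.6, -0.6, -0.9], 0, -1]
    - [[0.3, -0.6, -1], 0, -1]

```text
time_s: 12.65
eef_pos: [0.4332, -0.0516, 0.5839]
ee_rot: [-0.584, 0.714, 0.297, 0.247]
contact_force: [0.9, 0.5, -0.1]
opening: 0.0867
```

```bash
python3 -c "
from h import *
rep()"
```

```text
t 12.65 pos [ 0.4332 -0.0516  0.5839] q [-0.447 -0.887  1.895  0.187  1.341 -2.06 ] F [ 0.9  0.5 -0.1] op 0.0867
fingerdir [ 0.713 -0.141 -0.687] jaw [ 0.006  0.981 -0.195] tilt 46.6
```

>>> drive_tool:
  plan:
    - [[0.3, -0.5, -1], 0, -1]
    - [[0.2, -0.6, -1], 0, -1]
    - [[0.2, -0.6, -1], 0, -1]
    - [[0.1, -0.6, -1], 0, -1]
    - [[0.1, -0.6, -1], 0, -1]

```text
time_s: 13.15
eef_pos: [0.4679, -0.1917, 0.3833]
ee_rot: [-0.572, 0.723, 0.291, 0.254]
contact_force: [0.9, -0.3, 0.3]
opening: 0.0869
```

```bash
python3 -c "
from h import *
rep()"
```

```text
t 13.15 pos [ 0.4679 -0.1917  0.3833] q [-0.838 -0.825  2.253  0.497  1.042 -2.57 ] F [ 0.9 -0.3  0.3] op 0.0869
fingerdir [ 0.712 -0.176 -0.68 ] jaw [ 0.035  0.976 -0.216] tilt 47.2
```

>>> drive_tool:
  plan:
    - [[0, 0, -0.8], -0.8, -1]
    - [[0.1, 0, -0.8], -0.8, -1]
    - [[0.1, 0, -0.8], -0.5, -1]
    - [[0.1, 0, -0.8], 0, -1]
    - [[0, 0, -0.8], 0, -1]

```text
time_s: 13.65
eef_pos: [0.4731, -0.2178, 0.2268]
ee_rot: [-0.517, 0.767, 0.175, 0.337]
contact_force: [-0.1, -0.3, -1.0]
opening: 0.087
```

```bash
cat >> h.py <<'E'
def clear(t,M):
    # min gap body box (75x190, from 70 mm behind TCP) to glass slab front edge, stand frame
    p=np.load("p.npy");c,s=np.cos(p[2]),np.sin(p[2]);Rz=np.array([[c,s,0],[-s,c,0],[0,0,1]])
    ts=Rz@(np.array(t)-[p[0],p[1],0]);A=Rz@M
    best=9
    for y in np.linspace(-.188,.188,95):
        for z in(.199,.209):
            d=A.T@(np.array([-.13,y,z])-ts); g=np.array([abs(d[0])-.0375,d[1]+.07,abs(d[2])-.095])
            best=min(best,np.linalg.norm(np.maximum(g,0)) if (g>0).any() else g.max())
    print('stand tcp',ts.round(4),'gap',round(best,4));return ts
E
python3 -c "
from h import *
s,M=rep();clear(s['eef_pos'],M)
p=np.load('p.npy')
for P in ([-.107,-.065,.052],[-.124,0,.052],[-.107,.05,.052]):
    t=w(p,P)[0];print(t);clear(t,M)"
```

```text
t 13.65 pos [ 0.4731 -0.2178  0.2268] q [-0.587 -0.688  2.479  0.011  0.52  -1.914] F [-0.1 -0.3 -1. ] op 0.087
fingerdir [ 0.618 -0.404 -0.675] jaw [ 0.336  0.911 -0.238] tilt 47.6
stand tcp [-0.2019 -0.0919  0.2268] gap 0.0855
[ 0.56683746 -0.18709508  0.052     ]
stand tcp [-0.107 -0.065  0.052] gap 0.0321
[ 0.54725165 -0.12282692  0.052     ]
stand tcp [-0.124  0.     0.052] gap 0.0448
[ 0.56223851 -0.07218707  0.052     ]
stand tcp [-0.107  0.05   0.052] gap 0.034
```

>>> drive_tool:
  plan:
    - [[0.2, 0.3, -0.6], 0.5, 0.22]
    - [[0.2, 0.4, -0.6], 0.5, 0.22]
    - [[0.2, 0.4, -0.6], 0, 0.22]
    - [[0.1, 0.3, -0.6], 0, 0.22]
    - [[0, 0, 0], 0, 0.22]

```text
time_s: 14.15
eef_pos: [0.4982, -0.175, 0.1263]
ee_rot: [-0.532, 0.76, 0.226, 0.296]
contact_force: [0.4, 0.9, -1.1]
opening: 0.0547
```

```bash
python3 -c "
from h import *
s,M=rep();clear(s['eef_pos'],M)
p=np.load('p.npy')
for P in ([-.107,-.065,.05],[-.124,0,.05],[-.107,.05,.05]):
    t=w(p,P)[0];clear(t,M)
peg=w(p,[-.1126,-.065,.06])[0]; f=M[:,1]
# aim: axis passes peg centre at z=.06; TCP at z=.05
print('goal',peg+f*(.01/-f[2]),'standoff units',(peg+f*(.01/-f[2]-.1)-s['eef_pos'])/.04,'adv',f*.1/.04)"
```

```text
t 14.15 pos [ 0.4982 -0.175   0.1263] q [-0.508 -0.44   2.549  0.152  0.206 -2.105] F [ 0.4  0.9 -1.1] op 0.0547
fingerdir [ 0.659 -0.331 -0.675] jaw [ 0.21   0.943 -0.257] tilt 47.5
stand tcp [-0.1751 -0.0501  0.1263] gap 0.0463
stand tcp [-0.107 -0.065  0.05 ] gap 0.0487
stand tcp [-0.124  0.     0.05 ] gap 0.061
stand tcp [-0.107  0.05   0.05 ] gap 0.0487
goal [ 0.57099786 -0.19221843  0.05      ] standoff units [ 0.17246194  0.39567634 -0.21816811] adv [ 1.6474251  -0.82733348 -1.68864142]
```

>>> drive_tool:
  plan:
    - [[0.17, 0.4, -0.15], 0, 0.22]
    - [[0, 0, 0], 0, 0.22]
    - [[0, 0, 0], 0, 0.22]

```text
time_s: 14.45
eef_pos: [0.5045, -0.1684, 0.1298]
ee_rot: [-0.529, 0.762, 0.225, 0.296]
contact_force: [0.8, 0.4, 0.2]
opening: 0.0358
```

```bash
cat >> h.py <<'E'
def goal(P,back=0,dz=.01):
    s,M=rep();clear(s['eef_pos'],M);p=np.load('p.npy');f=M[:,1]
    g=w(p,P)[0]+f*(dz/-f[2]-back);print('goal',g.round(4),'units',((g-s['eef_pos'])/.04).round(2));clear(g,M)
    return s,M
E
python3 -c "
from h import *
s,M=goal([-.1126,-.065,.06],.1);goal([-.1126,-.065,.06])"
```

```text
t 14.45 pos [ 0.5045 -0.1684  0.1298] q [-0.466 -0.428  2.535 -0.037  0.203 -1.894] F [0.8 0.4 0.2] op 0.0358
fingerdir [ 0.657 -0.339 -0.673] jaw [ 0.214  0.94  -0.264] tilt 47.7
stand tcp [-0.1686 -0.0438  0.1298] gap 0.039
goal [ 0.5053 -0.1585  0.1173] units [ 0.02  0.25 -0.31]
stand tcp [-0.1674 -0.034   0.1173] gap 0.046
t 14.45 pos [ 0.5045 -0.1684  0.1298] q [-0.466 -0.428  2.535 -0.037  0.203 -1.894] F [0.8 0.4 0.2] op 0.0358
fingerdir [ 0.657 -0.339 -0.673] jaw [ 0.214  0.94  -0.264] tilt 47.7
stand tcp [-0.1686 -0.0438  0.1298] gap 0.039
goal [ 0.571  -0.1923  0.05  ] units [ 1.66 -0.6  -2.  ]
stand tcp [-0.1031 -0.0704  0.05  ] gap 0.0458
```

>>> drive_tool:
  plan:
    - [[0.1, 0.1, -0.6], 0, 0.22]
    - [[0, 0.1, -0.6], 0, 0.22]
    - [[0, 0, -0.6], 0, 0.22]

```text
time_s: 14.75
eef_pos: [0.4953, -0.1577, 0.107]
ee_rot: [-0.536, 0.766, 0.21, 0.285]
contact_force: [0.3, -0.1, -0.9]
opening: 0.0341
```

```bash
python3 -c "
from h import *
goal([-.1126,-.065,.06])"
```

```text
t 14.75 pos [ 0.4953 -0.1577  0.107 ] q [-0.431 -0.392  2.543 -0.219  0.203 -1.691] F [ 0.3 -0.1 -0.9] op 0.0341
fingerdir [ 0.628 -0.337 -0.701] jaw [ 0.212  0.941 -0.263] tilt 45.5
stand tcp [-0.1773 -0.0327  0.107 ] gap 0.0573
goal [ 0.5702 -0.1921  0.05  ] units [ 1.87 -0.86 -1.42]
stand tcp [-0.1038 -0.0702  0.05  ] gap 0.0396
```

>>> drive_tool:
  plan:
    - [[0.15, 0, -0.7], 0, 0.22]
    - [[0.15, 0, -0.7], 0, 0.22]
    - [[0.15, -0.05, -0.6], 0, 0.22]

```text
time_s: 15.05
eef_pos: [0.5058, -0.1468, 0.0786]
ee_rot: [-0.534, 0.776, 0.189, 0.276]
contact_force: [0.3, -0.4, 0.4]
opening: 0.0341
```

```bash
python3 -c "
from h import *
goal([-.1126,-.065,.06])"
```

```text
t 15.05 pos [ 0.5058 -0.1468  0.0786] q [-0.34  -0.245  2.492 -0.779  0.203 -1.066] F [ 0.3 -0.4  0.4] op 0.0341
fingerdir [ 0.589 -0.358 -0.725] jaw [ 0.227  0.934 -0.277] tilt 43.6
stand tcp [-0.1664 -0.0223  0.0786] gap 0.0625
goal [ 0.5694 -0.1923  0.05  ] units [ 1.59 -1.14 -0.72]
stand tcp [-0.1047 -0.0703  0.05  ] gap 0.032
```

>>> drive_tool:
  plan:
    - [[0.2, -0.3, -0.2], 0, 0.22]
    - [[0.3, -0.3, -0.2], 0, 0.22]
    - [[0, 0, 0], 0, 0.22]

```text
time_s: 15.35
eef_pos: [0.5293, -0.1667, 0.0759]
ee_rot: [-0.529, 0.783, 0.181, 0.273]
contact_force: [0.2, -0.1, -0.1]
opening: 0.034
```

```bash
python3 -c "
from h import *
goal([-.1126,-.065,.06])
snap('scene','s5.png',(250,130,400,280),4)"
```

```text
t 15.35 pos [ 0.5293 -0.1667  0.0759] q [-0.352 -0.146  2.415 -0.867  0.202 -0.988] F [ 0.2 -0.1 -0.1] op 0.034
fingerdir [ 0.573 -0.374 -0.73 ] jaw [ 0.235  0.928 -0.291] tilt 43.1
stand tcp [-0.1437 -0.0431  0.0759] gap 0.0444
goal [ 0.5691 -0.1924  0.05  ] units [ 0.99 -0.64 -0.65]
stand tcp [-0.105  -0.0704  0.05  ] gap 0.0294
```

View pics/s5.png

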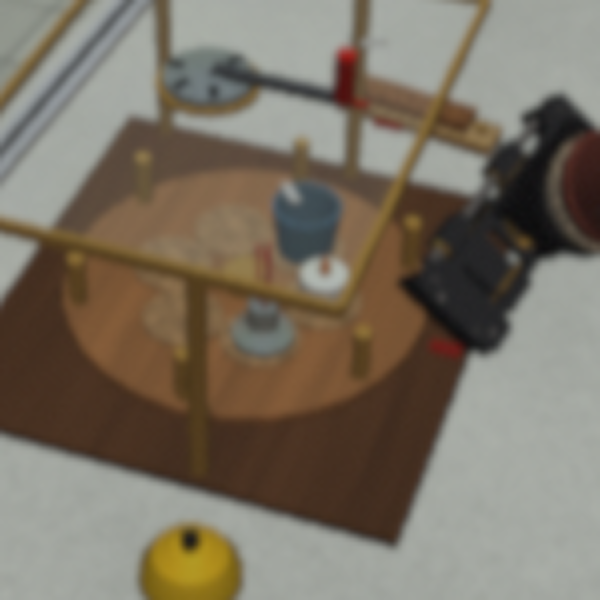

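The picture shows the finger tip at about (405,280) in the crop, just in front of the right peg at (412,240). All items are standing and the gripper body is clear of the glass rail, so I'll advance along the finger axis.

>>> drive_tool:
  plan:
    - [[0.3, -0.2, -0.25], 0, 0.22]
    - [[0.3, -0.2, -0.25], 0, 0.22]
    - [[0, 0, 0], 0, 0.22]

```text
time_s: 15.7
eef_pos: [0.5543, -0.1787, 0.0637]
ee_rot: [-0.525, 0.787, 0.175, 0.272]
contact_force: [-0.4, 0.6, 0.7]
opening: 0.0342
```

```bash
python3 -c "
from h import *
goal([-.1126,-.065,.06])"
```

```text
t 15.7 pos [ 0.5543 -0.1787  0.0637] q [-0.343 -0.031  2.341 -1.068  0.202 -0.776] F [-0.4  0.6  0.7] op 0.0342
fingerdir [ 0.56  -0.387 -0.732] jaw [ 0.244  0.922 -0.301] tilt 42.9
stand tcp [-0.1192 -0.0561  0.0637] gap 0.0303
goal [ 0.5689 -0.1926  0.05  ] units [ 0.37 -0.35 -0.34]
stand tcp [-0.1052 -0.0706  0.05  ] gap 0.0272
```

>>> drive_tool:
  plan:
    - [[0.2, -0.2, -0.2], 0.2, 0.22]
    - [[0.15, -0.15, -0.2], 0.3, 0.22]
    - [[0, 0, 0], 0, 0.22]

```text
time_s: 16.0
eef_pos: [0.5688, -0.1821, 0.0612]
ee_rot: [-0.526, 0.793, 0.184, 0.246]
contact_force: [-0.0, -0.4, -0.7]
opening: 0.0341
```

```bash
python3 -c "
from h import *
goal([-.1126,-.065,.06])"
```

```text
t 16.0 pos [ 0.5688 -0.1821  0.0612] q [-0.344  0.012  2.295 -0.967  0.208 -0.928] F [-0.  -0.4 -0.7] op 0.0341
fingerdir [ 0.551 -0.378 -0.744] jaw [ 0.196  0.925 -0.325] tilt 41.9
stand tcp [-0.1048 -0.0601  0.0612] gap 0.0225
goal [ 0.5686 -0.1924  0.05  ] units [-0.01 -0.26 -0.28]
stand tcp [-0.1054 -0.0704  0.05  ] gap 0.0295
```

>>> drive_tool:
  plan:
    - [[0, -0.1, -0.2], 0, 0.22]
    - [[0, -0.1, -0.2], 0, 0.22]
    - [[0, 0, -0.1], 0, 0.22]

```text
time_s: 16.3
eef_pos: [0.5689, -0.1863, 0.0472]
ee_rot: [-0.523, 0.796, 0.179, 0.246]
contact_force: [-0.5, -0.7, 1.5]
opening: 0.0339
```

```bash
python3 -c "
from h import *
s,M=goal([-.1126,-.065,.06])
p=np.load('p.npy')
for z in(.04,.055,.074): print(z,(M.T@(w(p,[-.1126,-.065,z])[0]-s['eef_pos'])*1000).round(1))"
```

```text
t 16.3 pos [ 0.5689 -0.1863  0.0472] q [-0.343  0.055  2.288 -1.133  0.203 -0.756] F [-0.5 -0.7  1.5] op 0.0339
fingerdir [ 0.543 -0.388 -0.745] jaw [ 0.204  0.921 -0.331] tilt 41.9
stand tcp [-0.1049 -0.0643  0.0472] gap 0.0292
goal [ 0.5685 -0.1925  0.05  ] units [-0.01 -0.15  0.07]
stand tcp [-0.1055 -0.0705  0.05  ] gap 0.0281
0.04 [-10.5   1.6  -0.1]
0.055 [-1.8 -9.6 -5. ]
0.074 [  9.2 -23.7 -11.3]
```

The peg now sits between the pads, about 10 mm behind the tips. I'll push slowly along the arc.

>>> drive_tool:
  plan:
    - [[-0.08, 0.15, 0], 0.1, 0.22]
    - [[-0.12, 0.22, 0], 0.2, 0.22]
    - [[-0.12, 0.24, 0], 0.25, 0.22]
    - [[-0.1, 0.26, 0], 0.25, 0.22]
    - [[-0.08, 0.27, 0], 0.25, 0.22]

```text
time_s: 16.8
eef_pos: [0.5449, -0.1307, 0.0572]
ee_rot: [-0.535, 0.789, 0.226, 0.201]
contact_force: [-0.2, -3.1, -0.1]
opening: 0.0341
```

```bash
cat >> h.py <<'E'
def az(a,z=.055):
    s,M=rep();clear(s['eef_pos'],M);p=np.load('p.npy')
    for t in a:
        P=[.13*np.cos(np.radians(t)),.13*np.sin(np.radians(t)),z]
        print(t,(M.T@(w(p,P)[0]-s['eef_pos'])*1000).round(1),'jaw: pads at +-',s['opening']*500)
E
python3 -c "
from h import *
az([205,200,195,190,185])"
```

```text
t 16.8 pos [ 0.5449 -0.1307  0.0572] q [-0.281 -0.074  2.38  -0.868  0.204 -1.088] F [-0.2 -3.1 -0.1] op 0.0341
fingerdir [ 0.571 -0.326 -0.754] jaw [ 0.076  0.935 -0.347] tilt 41.1
stand tcp [-0.1267 -0.0077  0.0572] gap 0.0335
205 [  1.   23.  -42.2] jaw: pads at +- 17.054690903468117
200 [ -1.5  16.9 -32.9] jaw: pads at +- 17.054690903468117
195 [ -3.1  11.3 -23.2] jaw: pads at +- 17.054690903468117
190 [ -3.9   6.1 -13.2] jaw: pads at +- 17.054690903468117
185 [-3.9  1.3 -2.9] jaw: pads at +- 17.054690903468117
```

>>> drive_tool:
  plan:
    - [[0.03, 0.2, -0.15], 0.2, 0.22]
    - [[0.03, 0.22, -0.12], 0.2, 0.22]
    - [[0.04, 0.25, -0.1], 0.2, 0.22]

```text
time_s: 17.1
eef_pos: [0.5491, -0.0945, 0.0522]
ee_rot: [-0.541, 0.783, 0.253, 0.174]
contact_force: [-0.3, 0.4, -0.2]
opening: 0.034
```

```bash
python3 -c "
from h import *
az([190,185,180,175,170,165])
snap('top','t6.png',(270,90,490,290),3.6)"
```

```text
t 17.1 pos [ 0.5491 -0.0945  0.0522] q [-0.217 -0.067  2.383 -0.875  0.202 -1.097] F [-0.3  0.4 -0.2] op 0.034
fingerdir [ 0.585 -0.287 -0.759] jaw [-0.001  0.935 -0.354] tilt 40.7
stand tcp [-0.1211  0.0282  0.0522] gap 0.0271
190 [-13.1   9.6 -48.7] jaw: pads at +- 16.983687561364324
185 [-12.3   5.3 -38.3] jaw: pads at +- 16.983687561364324
180 [-10.7   1.5 -27.7] jaw: pads at +- 16.983687561364324
175 [ -8.3  -1.7 -17.1] jaw: pads at +- 16.983687561364324
170 [-5.2 -4.4 -6.5] jaw: pads at +- 16.983687561364324
165 [-1.2 -6.4  3.9] jaw: pads at +- 16.983687561364324
```

View pics/t6.png

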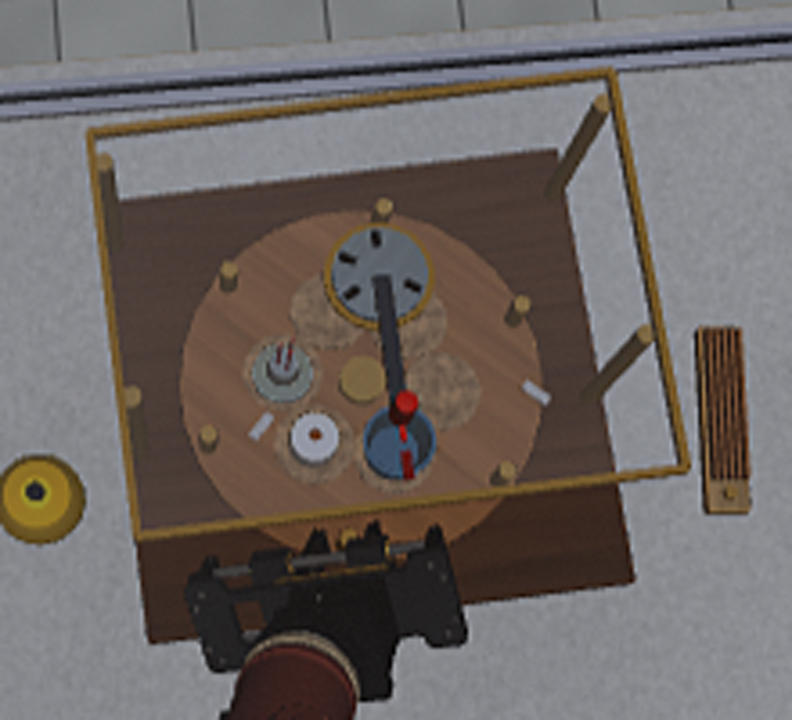

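The carousel has turned about 40° with the peg between the fingers at (349,537) in the crop. The cup is at (399,443) and everything is upright on its pad. Continuing to the click.

>>> drive_tool:
  plan:
    - [[0.1, 0.22, -0.05], 0.1, 0.22]
    - [[0.1, 0.24, -0.05], 0, 0.22]
    - [[0.1, 0.22, 0], 0, 0.22]
    - [[0.08, 0.18, 0], 0, 0.22]
    - [[0, 0, 0], 0, 0.22]

```text
time_s: 17.65
eef_pos: [0.5654, -0.0528, 0.0464]
ee_rot: [-0.544, 0.78, 0.262, 0.167]
contact_force: [0.0, 0.3, -0.6]
opening: 0.0341
```

```bash
python3 -c "
from h import *
az([160,155,150,145])"
```

```text
t 17.65 pos [ 0.5654 -0.0528  0.0464] q [-0.107 -0.009  2.341 -1.025  0.245 -0.883] F [ 0.   0.3 -0.6] op 0.0341
fingerdir [ 0.59  -0.271 -0.76 ] jaw [-0.024  0.935 -0.353] tilt 40.5
stand tcp [-0.1031  0.0692  0.0464] gap 0.0151
160 [-15.6 -10.3 -26.5] jaw: pads at +- 17.042535066929773
155 [-10.1 -10.9 -16.6] jaw: pads at +- 17.042535066929773
150 [ -3.8 -10.8  -7.1] jaw: pads at +- 17.042535066929773
145 [  3.  -10.1   1.9] jaw: pads at +- 17.042535066929773
```

>>> drive_tool:
  plan:
    - [[0, 0, 0], 0, 0.0]
    - [[-0.3, 0.12, 0.2], 0, 0.0]
    - [[-0.5, 0.2, 0.4], 0, 0.0]
    - [[-0.6, 0.2, 0.4], 0, 0.0]
    - [[-0.7, 0.2, 0.4], 0, 0.0]

```text
time_s: 18.15
eef_pos: [0.4789, -0.0237, 0.0999]
ee_rot: [-0.545, 0.78, 0.26, 0.164]
contact_force: [0.7, -0.4, 1.2]
opening: 0.0435
```

>>> drive_tool:
  plan:
    - [[-0.7, 0, 0.4], 0, 0.0]
    - [[-0.7, 0, 0.5], 0, 0.0]
    - [[-0.7, 0, 0.5], 0, 0.0]

```text
time_s: 18.45
eef_pos: [0.4211, -0.0139, 0.1713]
ee_rot: [-0.548, 0.783, 0.249, 0.156]
contact_force: [1.0, 0.2, 0.3]
opening: 0.0438
```

```bash
python3 -c "
from h import *
az([150])
snap('top','t7.png',(270,90,490,290),3.6)
snap('scene','s7.png',(200,80,420,300),3)"
```

```text
t 18.45 pos [ 0.4211 -0.0139  0.1713] q [ 0.01  -0.809  2.573 -0.405  0.799 -1.501] F [1.  0.2 0.3] op 0.0438
fingerdir [ 0.561 -0.277 -0.78 ] jaw [-0.027  0.936 -0.351] tilt 38.7
stand tcp [-0.2457  0.1139  0.1713] gap 0.1235
150 [ 42.  178.5  -3.5] jaw: pads at +- 21.89486255808902
```

View pics/t7.png

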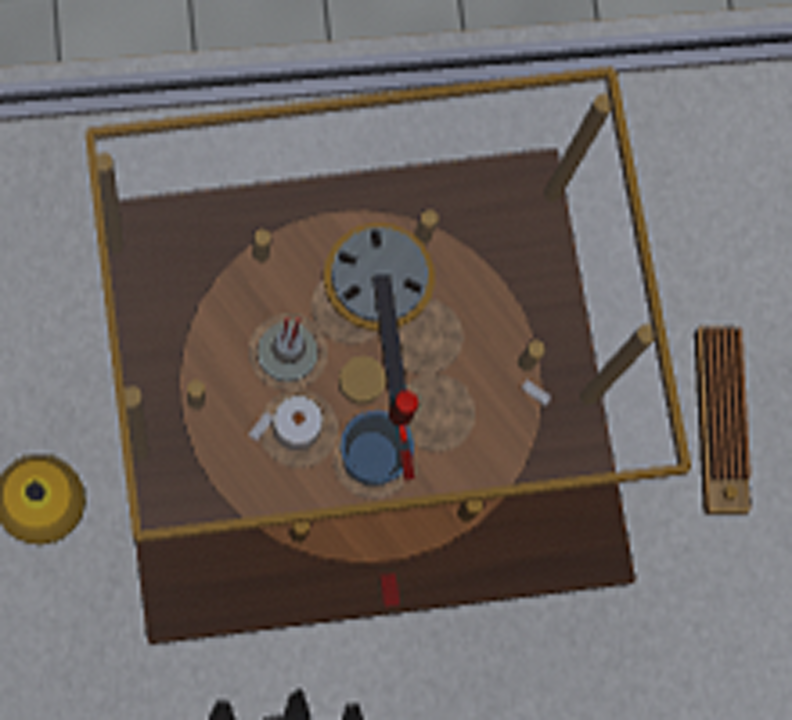

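View pics/s7.png

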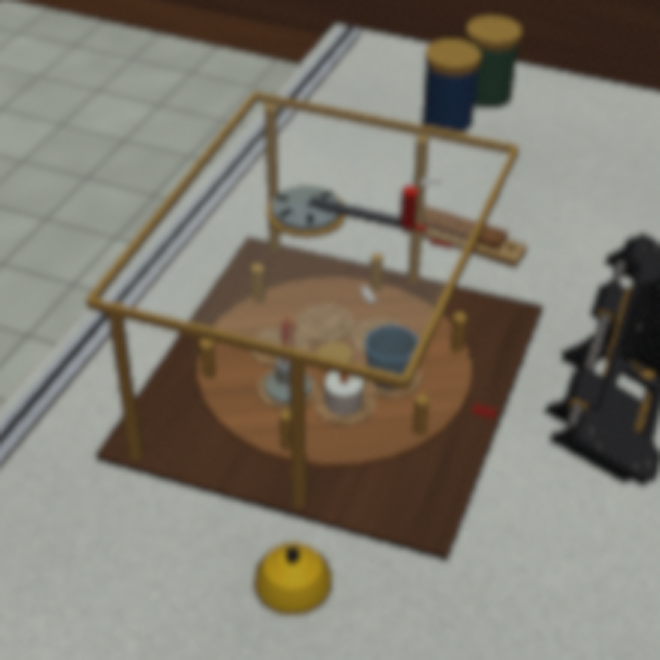

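The top view shows the pegs back at their click positions, (301,529) and (471,507), and the cup rim centre at (376,447). The holder and candle are upright on their pads on the left, the lever is on the red mark, and the bell and fan base have not moved. A last numeric check, then I'll hand in.

```bash
python3 -c "
from h import *
c=snap('top');p=np.load('p.npy')
q=lambda P:((proj(c,w(p,P))[0]-[270,90])*3.6).round(0)
e=q([-.062,0,.076]);print('cup rim pred',e,'seen 376 447','mm/px',1000/ (q([0,.5,.076])[0]-q([0,-.5,.076])[0]))
print('grip pred',q([-.07,0,.262]),'seen 405 402')
for a in(-4,4): t=np.radians(180+a);print(a,q([.03+.1*np.cos(t),.1*np.sin(t),.262]))
err=np.hypot(*(e-[376,447]))*.72
print('err mm',err)
if err<14: print(manip.sign_off())"
```

```text
cup rim pred [378. 448.] seen 376 447 mm/px -0.7621951219512195
grip pred [409. 402.] seen 405 402
-4 [398. 403.]
4 [420. 400.]
err mm 1.6099689437998486
the job is handed in; nothing more can be done
None
```

I turned the carousel one click clockwise, which brought the blue cup to the front mark, and set the vent lever to half open. The job is handed in. It reports no verdict, so the results below are from my own last camera check.

| Check | Result | Allowed |
|---|---|---|
| Teacup from front station | about 2 mm | 22 mm |
| Vent lever from half open | about 1.5° | 8° |
| Carousel | pegs back on their click positions | 60 ± 7° |
| Holder and candle | upright on their pads | judged by eye |
| Bell and fan base | not visibly moved | judged by eye |

- **Vent:** I gripped the lever and swung it along its arc to the red mark.
- **Carousel:** The moves have no tilt command, so I tilted the tool about 40° by driving the arm against its joint limits high above the table. I then put the fingers around the right peg and guided it through the click. The items turned with the carousel, and I backed the gripper out clear of the stand.
- **Force spike:** I saw one force reading of about 39 N while the tool was swinging near the base, away from the scene. It was zero 0.1 s later, so I took it as a motion transient, but I did not confirm the cause.

The last time I read was 18.5 s, of the 51 s allowed.

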